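# Vent the block heater: seat the temperature probe, then hold the sprung lid at the pointer

### The job

Cool the white block heater under watch: first take the green-handled temperature probe out of the grey stand and put it, tip down, all the way into the green-ringed port in the heater's front deck and let go of it, with the lid still shut. Then take the steel bar handle of the sprung lid and raise the lid until the blue index stripe on its side lines up with the red pointer, and finish holding it still there by the handle, for the spring shuts the lid if it is let go. Leave the pointer as set and everything else where it stands.

Things in the scene. Friction and masses are not known exactly. Their poses are not given: they have to be found in the camera images.
- heater: White block heater, fixed to the bench, 260 mm deep (its x), 200 wide (its y), 90 high without lid. Origin: centre of its underside; its -x side is the front with the deck and port, z up. The lid covers its rear part and starts 85 mm behind the front face. On its left-hand side (its +y) a thin scale arc stands out to y = +121 mm, rising to about 250 mm above the bench.
- stand: Grey probe stand, fixed, 70 mm (its x) by 140 mm (its y) by 80 mm high, origin at the centre of its underside; two 14 mm holes 72 mm apart along its y, each holding a probe upright. Which probe is in which hole varies.
- probe: The green-handled stick probe, loose, 50 g, 131 mm long, standing upright. Origin at the tip of the shaft, z up along the probe. From the tip: steel shaft 9 mm in diameter and 75 mm long, then a shoulder 24 mm in diameter and 4 mm high, then a round green handle 20 mm in diameter up to 131 mm. The shoulder rests on the top of the stand, and on the deck when the probe is fully home in the port.
- probe_center (a point): Centre of the green probe's handle, where to grasp it, 104 mm above the tip; z is the probe's axis.
- probe_tip (a point): Tip of the green probe's shaft.
- probe_b_center (a point): Centre of the other, yellow-handled probe's handle (same shape); it stays in the stand.
- port (a point): Centre of the mouth of the probe port: a 16 mm round hole, chamfered, 90 mm deep, straight down from the top of the front deck (90 mm above the bench), in the deck's right part (the heater's -y), 100 mm in front of and 55 mm right of the heater's origin; a green ring surrounds it. Axes as the heater's.
- lid_handle (a point): Middle of the lid's handle: a round steel bar 12 mm in diameter, 100 mm long along the heater's y, on posts at both ends, 48 mm clear above the grey lid near its front edge. Fixed to the lid and turning with it, axes as the lid's. With the lid shut it lies 145 mm in front of and 60 mm above the hinge line.
- lid_hinge (a point): Middle of the lid's hinge line, which runs along the heater's y, 115 mm behind the heater's origin, 100 mm above the bench; axes as the heater's.
- lid (a joint): Angle of the lid, rad: 0 shut, grows as its front rises, at most 1.2. A spring and the lid's weight close it: pulling the handle straight up takes about 4 N when shut and some 11 N at 0.6 rad.
- pointer (a joint): Angle of the red pointer, rad, about the same hinge line with the same zero and direction as the lid: the lid is at the mark when both angles are equal. Set anew each time between 0.3 and 0.6; it stays by friction.
- lid_index (a point): Front end of the blue index stripe on the left-hand side (+y) of the lid, 165 mm from the hinge line; axes as the lid's.
- pointer_tip (a point): Tip of the red pointer, a thin arm beside the lid's left-hand side (+y), 185 mm from the hinge line; axes as the pointer's.
- pipette_stand: Tall round pipette stand, fixed, between the probe stand and the heater: base 170 mm wide, thin post, 408 mm high, with pipettes hanging round it from 256 mm up, out to 110 mm from its axis (close to its origin, under the base). Carry things round its front.
- bottle_amber: Amber bottle with a blue cap, 75 mm wide, 178 high, origin under its centre; bystander.
- tip_box: Light blue pipette tip box, 100 x 126 x 89 mm, origin under its centre; bystander.
- beaker_small: Small glass beaker, 56 mm wide, 58 high, origin under its centre; bystander.
- pot_white: Small white pot with a blue lid, 32 mm wide, 58 high, origin under its centre; bystander.
- pot_brown: Small brown pot with a black lid, 27 mm wide, 52 high, origin under its centre; bystander.
Not all that is in view belongs to the job. Of the things that look like the probe, the largest one is meant.

How it is judged:
On the way:
1. the green probe is fully home in the port and let go, the lid still shut (horizontal distance between probe_tip and port below 0.006 m and z of probe_tip in the frame of heater below 0.021 m and angle between probe_center's own z axis and vertical below 0.12 rad and contact force between the fingers and probe below 0.1 N and value of joint lid below 0.06 rad), for 0.2 s.
At the end, for the whole second after the job is handed in: Green probe released in the port, tip within 6 mm of its axis and at most 21 mm above the heater's underside (15 mm fully home), tilt under 0.12 rad; lid within 0.07 rad (4 degrees) of the pointer, still, and carried by the fingers on its bar handle with over 1.5 N (horizontal distance between probe_tip and port below 0.006 m and z of probe_tip in the frame of heater below 0.021 m and angle between probe_center's own z axis and vertical below 0.12 rad and contact force between the fingers and probe below 0.1 N and angle between the x axis of lid_index and the x axis of pointer_tip, either way round below 0.07 rad and value of joint lid above 0.2 rad and velocity of joint lid between -0.05 and 0.05 rad/s and contact force between the fingers and lid_bar above 1.5 N); the arm keeps its last pose, push and grip.
It fails at once if the red pointer is moved off its setting (tip by more than 8 mm) (distance of pointer_tip from where it was at the start of the episode above 0.008 m).
It fails at once if a bystander or the yellow probe is moved by more than 30 mm (distance of any of bottle_amber, tip_box, beaker_small, pot_white, pot_brown, probe_b_center from where it was at the start of the episode above 0.03 m).
It also fails if it takes over 48 s, if anything falls off the work surface, if the arm or the gripper's body presses on something with over 40 N, if the wrist force passes 120 N, or if a joint passes its speed limit or range.

### The arm

A 6-joint arm with a two-finger parallel gripper is mounted at the origin on a cart in front of the work surface, level with it; the furniture and walls round the work are solid. World frame = base frame: x ahead of the robot, y to its left, z up, the work surface at z = 0. Lengths are in m, angles in rad, forces in N, time in s.
With the tool pointing down it reaches from about 0.275 to 0.85 m from the base axis. Payload 5.2 kg.
Tool frame: the origin (TCP) lies at the centre of the arm's flange, where the gripper is bolted on; the fingertips stand 173 mm ahead of it and the grasp point (between the pads) lies 155 mm ahead of it (arm.pinch_z is the distance from the TCP to the grasp point, in m); z points along the fingers, x is the direction in which the jaws open and shut, and the axes are right-handed (so a half turn about z gives the same grasp; the last joint's range is limited). The gripper opens to 85 mm and grips with 20 to 120 N. Pads are 22 mm wide; open, the fingers measure 114 mm over their backs; the gripper's body (76 mm by 85 mm) begins 54 mm behind the grasp point. The pads swing forward as they close: fully open they stand 13 mm farther back than shut.
Start: joints at [1.139, 0.259, 1.535, -0, 1.348, -0.203], TCP at [0.125, 0.536, 0.405] pointing down, gripper open.
Joint ranges: [-3.14, 3.14], [-0.91, 2.08], [0.19, 2.58], [-1.22, 4.36], [0.22, 2.71], [-3.12, 3.12]. Speed limits (rad/s): [2.57, 2.57, 3.14, 3.14, 3.14, 3.14].

### API

Orientations are given as a rotation vector (axis times angle).
In Python, from plant import readout, vision, arm gives the robot as it stands. The module is installed in compiled form; this text tells all that it offers.
- The arm moves only by the shell command python3 -m crank 'ROWS' [FORCE]. ROWS is JSON, a list of rows, each a list of 3 entries, a list of its own where there are three numbers: the turn, a rotation vector about the tool's x, y, z in rad, then the shift along the tool's x, y, z in m, then the closure in counts, from 0 (fully open) to 255 (shut). In form: [[[ax, ay, az], [tx, ty, tz], fingers], ...]. A call has 1 to 12 rows; each row is the pose to reach, as a shift and turn from the pose commanded when the call began, along the tool's axes at that moment; what a row does not reach only later rows make up. A row lasts 1/10 s, in which the tool goes at most 50 mm and 8.59 degrees, less where a joint would pass 70% of its speed; a pose out of reach is approached as far as the arm can. A call with a gripper value outside its range is refused whole. The fingers move at their own pace and stop on an object; FORCE is the grip in N (left out, the last holds). Time passes only in rows, so rows that repeat a pose let the fingers close. It gives the time, the measured TCP pose, the force and the opening at its end, in the units of the state.
- readout.sense(): the state, without advancing time (a new reading comes with each control period).
- vision.capture(name): name is "scene" or "top" or "wrist"; returns a dict with "image" (384x512x3 uint8, red, green, blue), "range_z" (384x512 float32, m along the optical axis (not along the pixel's ray), 0 where there is no reading), "fovy" (degrees; the focal length in pixels is half the picture's height over the tangent of half this angle, whatever the lens; pixels are square), "cx", "cy" (the principal point, pixels), "R" (3x3) and "t" (3): a world point X has camera coordinates R X + t. Camera axes: x right, y down, z forward; pixel columns grow to the right and rows downward; lengths in m; the calibration is good to about 2 mm. The wrist camera is an equidistant fisheye: a pixel r from the principal point sees the ray r / f radians off the axis. A picture is of the moment at which its call begins.
- arm.job_done(): hands the job in, once; it reports no verdict.
The state is a dict: "t": time; "joint_positions": joint angles; "qd": joint speeds; "tau": joint torques, N m; "ee_pos": TCP position; "ee_rot": TCP orientation; "force": force on the tool from outside, world axes, zero at the start; "ft_torque": the same for the moment, N m; "opening": finger opening in m.
Only numpy, scipy, OpenCV 4.12 (cv2) and the standard library are available. Lean on these libraries where they do the work, as an engineer would, in place of code of your own. Each camera call takes 0.05 s, during which the arm holds its last target.

## Working session

There is one attempt and no reset: what is moved stays moved. The work goes in short steps, Python scripts to look and compute and a shell command to move; the robot and the scene stay as the last step left them, time stands still between calls to the robot, and variables do not carry over. Pictures are saved under pics/ and viewed, and the job is handed in when it is done.

```bash
mkdir -p pics; cat > h.py <<'E'
import numpy as np, cv2
from plant import readout, vision, arm
def cap(n):
    c=vision.capture(n); np.savez('last_%s.npz'%n,**{k:np.asarray(v) for k,v in c.items()}); return c
def load(n):
    return dict(np.load('last_%s.npz'%n))
def w(c,u,v,z=None):
    f=192/np.tan(np.radians(float(c['fovy']))/2)
    if z is None: z=float(c['range_z'][int(round(v)),int(round(u))])
    p=np.array([(u-c['cx'])/f*z,(v-c['cy'])/f*z,z]); return c['R'].T@(p-c['t'])
def ray_plane(c,u,v,h):
    o=-c['R'].T@c['t']; d=w(c,u,v,1.0)-o; return o+d*(h-o[2])/d[2]
def proj(c,X):
    f=192/np.tan(np.radians(float(c['fovy']))/2); p=c['R']@np.asarray(X)+c['t']; return p[0]/p[2]*f+c['cx'],p[1]/p[2]*f+c['cy']
def save(img,name,s=1): 
    cv2.imwrite('pics/'+name,cv2.resize(img[...,::-1],None,fx=s,fy=s,interpolation=cv2.INTER_CUBIC))
E
python3 - <<'E'
from h import *
for n in ['scene','top','wrist']:
    c=cap(n); save(c['image'],n+'0.png',1.5); print(n,c['fovy'],c['cx'],c['cy'],-c['R'].T@c['t'])
print(readout.sense())
E
```

```text
scene 43.62106647468689 262.47540387439983 189.1324019059047 [-0.53524793 -0.7553235   0.78873542]
top 54.63126193763855 253.36392662985676 188.4430953151882 [0.31869203 0.08080122 1.49905485]
wrist 65.70646984690485 256.0976069385212 193.2833422381725 [0.051661   0.55183375 0.37211706]
{'t': 0.15, 'joint_positions': array([ 1.13919472e+00,  2.59181596e-01,  1.53584171e+00, -8.81579290e-06,
        1.34799753e+00, -2.02767154e-01]), 'qd': array([-0.00081612, -0.00254049, -0.00367386, -0.00112378, -0.00096328,
        0.00015076]), 'tau': array([ 1.10626235e-03, -4.46378338e+01, -2.90822232e+01, -3.94383524e-04,
        8.13456980e-03,  3.65821933e-06]), 'ee_pos': array([0.12465389, 0.53551812, 0.40405824]), 'ee_rot': array([ 2.46002029e+00,  1.95289609e+00, -1.99544196e-03]), 'force': array([-0.45170592,  0.1560003 ,  0.10504556]), 'ft_torque': array([ 0.04149728, -0.01147684,  0.0024766 ]), 'opening': 0.08533654342607538}
```

View pics/scene0.png

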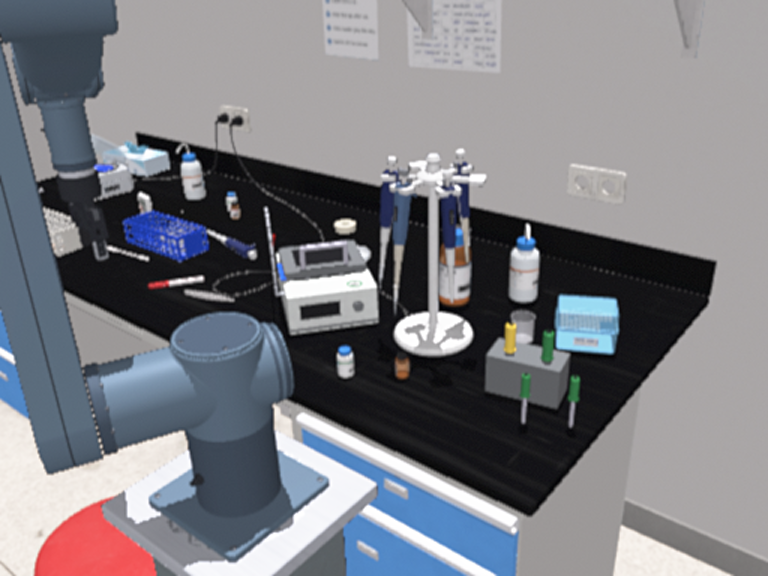

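View pics/top0.png

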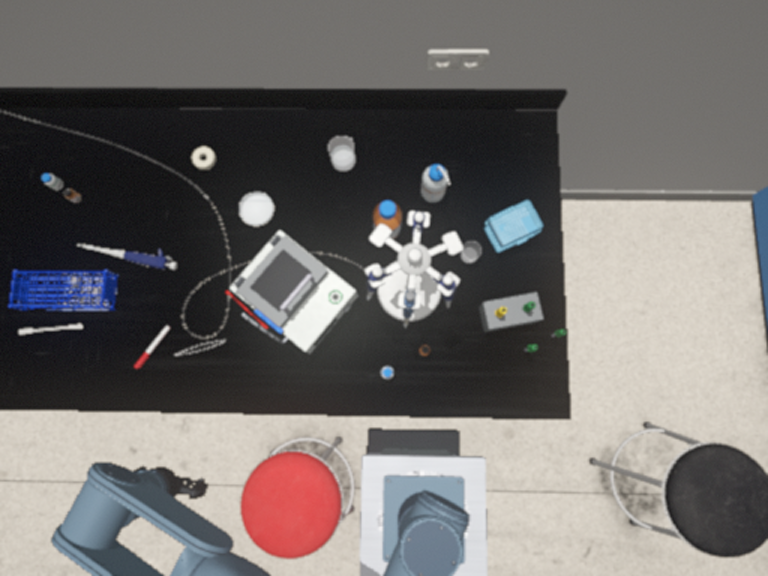

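View pics/wrist0.png

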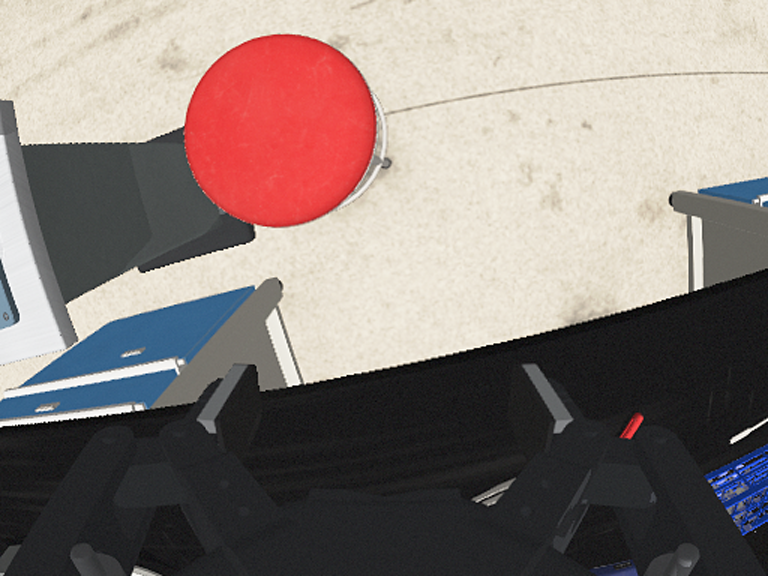

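```bash
python3 - <<'E'
from h import *
t=load('top'); s=load('scene')
a=t['image'][180:250,300:390]; b=t['image'][145:245,140:245]
save(a,'c1.png',8); save(b,'c2.png',7)
save(s['image'][200:295,310:405],'c3.png',7); save(s['image'][130:230,165:270],'c4.png',7)
E
```

```text
(no output)
```

View pics/c1.png

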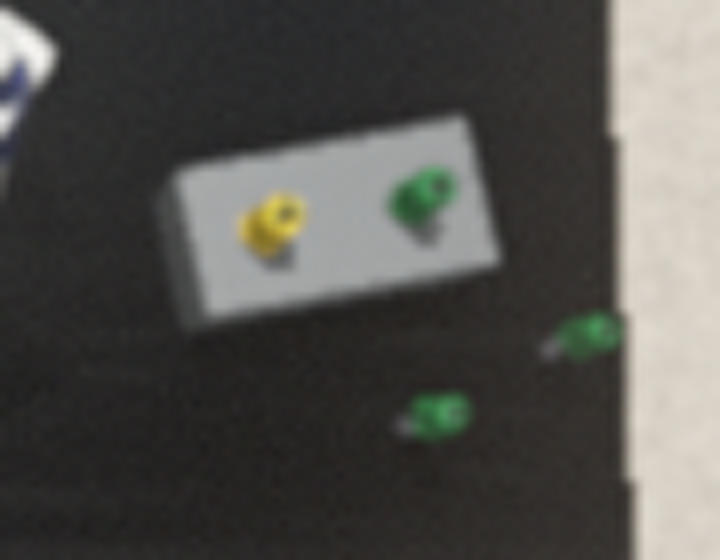

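View pics/c2.png

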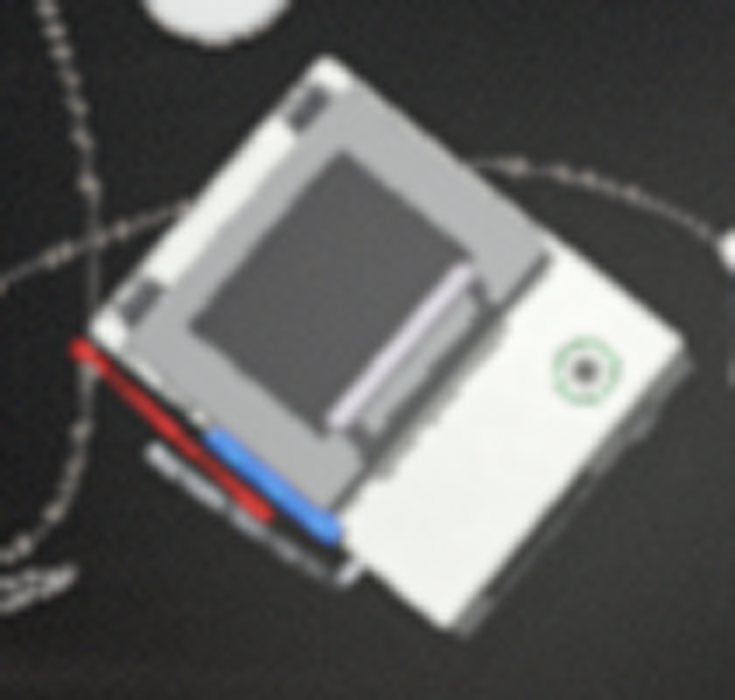

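View pics/c3.png

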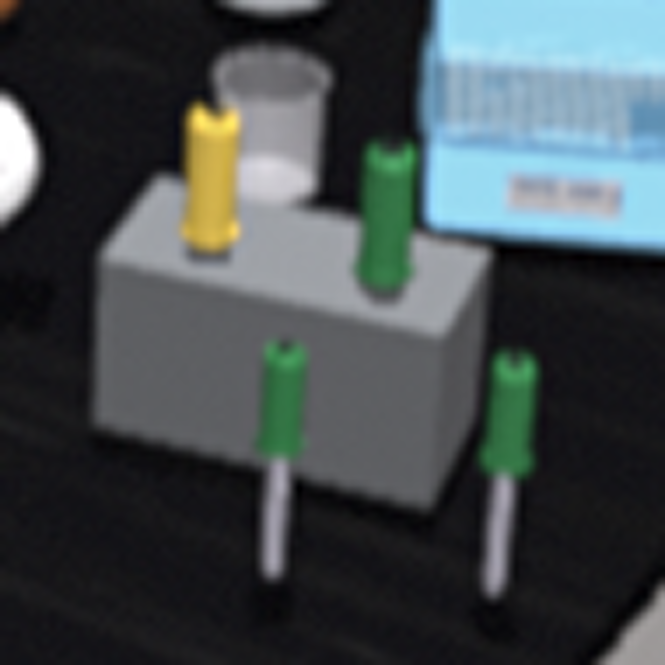

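View pics/c4.png

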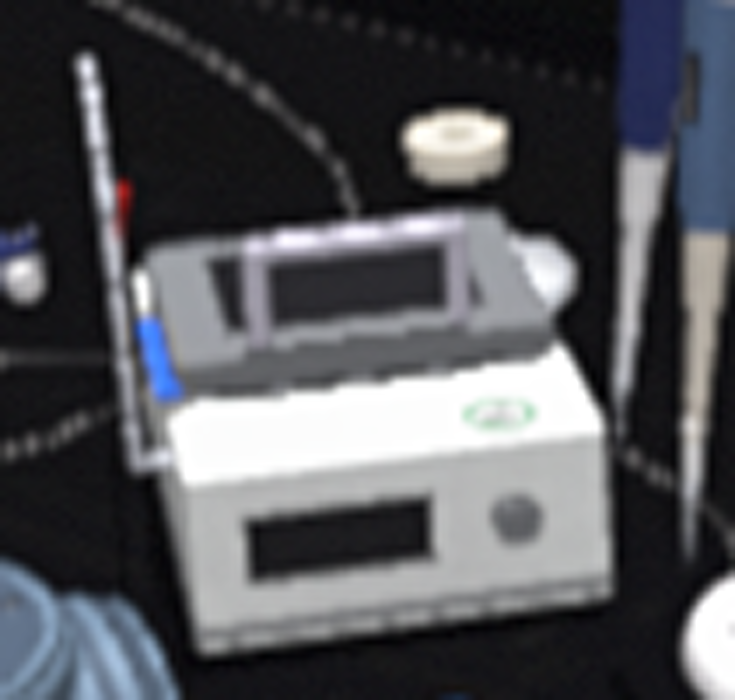

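```bash
python3 - <<'E'
from h import *
t=load('top'); s=load('scene')
C=lambda x,y,x0,y0,k:(x0+(x+.5)/k-.5,y0+(y+.5)/k-.5)
P={}
for n,(x,y,h) in dict(fr=(685,350,.09),fl=(452,624,.09),rr=(328,58,.09),rl=(93,328,.09),port=(586,370,.09)).items():
    P[n]=ray_plane(t,*C(x,y,140,145,7),h); print(n,P[n])
    
print('widths',np.linalg.norm(P['fr']-P['fl']),np.linalg.norm(P['rr']-P['rl']),np.linalg.norm(P['fr']-P['rr']),np.linalg.norm(P['fl']-P['rl']))
# kabsch fit
loc=np.array([[-.13,-.1],[-.13,.1],[.13,-.1],[.13,.1],[-.1,-.055]]); W=np.array([P[k][:2] for k in ['fr','fl','rr','rl','port']])
lc=loc-loc.mean(0); wc=W-W.mean(0); a=np.arctan2((lc[:,0]*wc[:,1]-lc[:,1]*wc[:,0]).sum(),(lc*wc).sum())
R=np.array([[np.cos(a),-np.sin(a)],[np.sin(a),np.cos(a)]]); o=W.mean(0)-R@loc.mean(0); print('yaw',a,'o',o,'res',(loc@R.T+o-W)*1e3)
print('port fit',R@loc[4]+o,'handle',R@np.array([.03,0])+o)
# range-based port check
u,v=C(586,370,140,145,7); print('range port',[w(t,u+d,v) for d in (5,)])
# probe
for n,(x,y) in dict(pg=(436,186),py=(288,211),s1=(457,412),s2=(602,332)).items():
    u,v=C(x,y,300,180,8); print(n,(u,v),w(t,u,v))
    print('  plane',ray_plane(t,u,v,.136 if n[0]=='p' else .1))
for n,(x,y) in dict(pg=(390,150),py=(213,112),s1=(286,348),s2=(515,358)).items():
    u,v=C(x,y,310,200,7); print('scene',n,(u,v),w(s,u,v+1))
for x,y in ((175,172),(463,117),(503,263),(207,318)):
    print('stand',ray_plane(t,*C(x,y,300,180,8),.08))
# posts,pointer in top
for n,(u,v) in dict(potw=(258,248),potb=(283,233.5),beaker=(314,168),pip=(276,172)).items(): print(n,w(t,u,v))
E
```

```text
fr [0.56410282 0.1773382  0.09      ]
fl [0.41229496 0.29980838 0.09      ]
rr [0.72886164 0.38299501 0.09      ]
rl [0.57252194 0.50600321 0.09      ]
port [0.5522845  0.23157931 0.09      ]
widths 0.1950501815210725 0.19892992888911243 0.2635150749650442 0.2611302295195346
yaw 0.9020936240091312 o [0.56978165 0.34205701] res [[ 3.54557237  0.72049268]
 [-1.57188608  2.24403194]
 [-0.02140478 -0.93340719]
 [-0.60703353  0.05211709]
 [-1.34524798 -2.08323452]]
port fit [0.55093925 0.22949607] handle [0.58838071 0.36559581]
range port [array([0.55230285, 0.2121758 , 0.0913077 ])]
pg (354.0625, 202.8125) [ 0.53082518 -0.25740326  0.13359237]
  plane [ 0.53045114 -0.25680692  0.136     ]
py (335.5625, 205.9375) [ 0.51721886 -0.18765997  0.14109042]
  plane [ 0.51796305 -0.18866631  0.136     ]
s1 (356.6875, 231.0625) [ 0.42968708 -0.27179854  0.09976055]
  plane [ 0.42966809 -0.2717382   0.1       ]
s2 (374.8125, 221.0625) [ 0.46752385 -0.33934599  0.10389235]
  plane [ 0.46793907 -0.34051815  0.1       ]
scene pg (365.2857142857143, 221.0) [ 0.52432527 -0.26199089  0.1357647 ]
scene py (340.0, 215.57142857142858) [ 0.5101574  -0.19169202  0.13635714]
scene s1 (350.42857142857144, 249.28571428571428) [ 0.42539115 -0.27287522  0.10080073]
scene s2 (383.1428571428571, 250.71428571428572) [ 0.46971876 -0.34341064  0.10002489]
stand [ 0.54439536 -0.14614051  0.08      ]
stand [ 0.57291378 -0.28477403  0.08      ]
stand [ 0.502411   -0.30114954  0.08      ]
stand [ 0.47420769 -0.16002176  0.08      ]
potw [0.36299434 0.09568091 0.05790468]
potb [ 4.20109591e-01 -2.38169879e-04  5.10791272e-02]
beaker [ 0.69486199 -0.13071363  0.00099882]
pip [0.57956492 0.04087014 0.40597755]
```

Three green-handled things in the top picture: (354,203) in the grey stand, (357,231) and (375,221) loose in front of it. The crop shows that the first is the largest, with its top at z≈0.135 against 0.10 for the others, and it is the one in the stand, so it is the probe. Next I measure the pointer.

```bash
python3 - <<'E'
from h import *
a=.902; o=np.array([.5698,.342]); R=np.array([[np.cos(a),-np.sin(a)],[np.sin(a),np.cos(a)]])
for n in('top','scene'):
    t=load(n); im=t['image'].astype(int)
    for nm,m in (('red',(im[...,0]>110)&(im[...,1]<70)&(im[...,2]<80)),('blue',(im[...,2]>150)&(im[...,0]<90)&(im[...,1]<150))):
        for v,u in np.argwhere(m):
            p=w(t,u,v); q=R.T@(p[:2]-o)
            if abs(q[0])<.16 and .08<q[1]<.14 and p[2]>.03:
                r=np.array([q[0]-.115,p[2]-.1]); print(n,nm,u,v,np.round(q,3),round(p[2],3),'rad %.3f ang %.3f'%(np.hypot(*r),np.arctan2(r[1],-r[0])))
E
```

```text
top red 151 194 [0.122 0.111] 0.11 rad 0.012 ang 2.216
top red 151 195 [0.12  0.113] 0.11 rad 0.011 ang 1.998
top red 153 195 [0.113 0.108] 0.113 rad 0.013 ang 1.395
top red 154 196 [0.108 0.109] 0.109 rad 0.012 ang 0.950
top red 154 197 [0.106 0.112] 0.109 rad 0.013 ang 0.765
top red 155 197 [0.103 0.11 ] 0.108 rad 0.014 ang 0.583
top red 155 198 [0.098 0.112] 0.116 rad 0.023 ang 0.746
top red 156 198 [0.095 0.11 ] 0.117 rad 0.026 ang 0.686
top red 156 199 [0.092 0.112] 0.118 rad 0.029 ang 0.659
top red 157 199 [0.087 0.11 ] 0.125 rad 0.038 ang 0.716
top red 157 200 [0.083 0.112] 0.128 rad 0.043 ang 0.719
top red 158 200 [0.081 0.11 ] 0.125 rad 0.042 ang 0.630
top red 159 201 [0.072 0.11 ] 0.135 rad 0.055 ang 0.682
top red 160 202 [0.068 0.111] 0.132 rad 0.057 ang 0.596
top red 161 203 [0.058 0.11 ] 0.146 rad 0.073 ang 0.677
top red 162 204 [0.053 0.111] 0.146 rad 0.077 ang 0.634
top red 163 205 [0.046 0.111] 0.148 rad 0.084 ang 0.616
top red 164 206 [0.039 0.111] 0.157 rad 0.096 ang 0.643
top red 165 207 [0.033 0.111] 0.158 rad 0.100 ang 0.614
top red 166 208 [0.026 0.111] 0.164 ra
[... 3865 characters left out ...]
9] 0.1 rad 0.144 ang -0.001
scene blue 189 183 [-0.031  0.096] 0.1 rad 0.146 ang 0.002
scene blue 187 184 [-0.034  0.103] 0.099 rad 0.149 ang -0.009
scene blue 188 184 [-0.036  0.1  ] 0.099 rad 0.151 ang -0.006
scene blue 189 184 [-0.041  0.096] 0.101 rad 0.156 ang 0.008
scene blue 190 184 [-0.049  0.094] 0.104 rad 0.164 ang 0.025
scene blue 188 185 [-0.047  0.101] 0.1 rad 0.162 ang 0.003
scene blue 189 185 [-0.046  0.097] 0.099 rad 0.161 ang -0.004
scene blue 190 185 [-0.045  0.094] 0.099 rad 0.160 ang -0.009
scene blue 188 186 [-0.06   0.102] 0.103 rad 0.175 ang 0.016
scene blue 189 186 [-0.05   0.098] 0.098 rad 0.165 ang -0.014
scene blue 190 186 [-0.05   0.094] 0.097 rad 0.165 ang -0.016
```

```bash
python3 -m crank '[[[0,0,0],[0,0,0],0]]' 40; python3 - <<'E'
from h import *
from scipy.spatial.transform import Rotation as Ro
s=readout.sense(); R=Ro.from_rotvec(s['ee_rot']).as_matrix(); print(np.round(R,4))
for g in ([.38,-.1,.43],[.5306,-.2577,.40],[.5306,-.2577,.264]): print(np.round(R.T@(np.array(g)-s['ee_pos']),4))
E
```

```text
t: 0.25
ee_pos: [0.1247, 0.5356, 0.4043]
ee_rot: [2.46, 1.953, -0.001]
force: [-0.1, 0.1, 0.0]
opening: 0.0855
[[ 2.268e-01  9.739e-01 -4.000e-04]
 [ 9.739e-01 -2.268e-01 -8.000e-04]
 [-9.000e-04 -2.000e-04 -1.000e+00]]
[-0.5611  0.3928 -0.0253]
[-0.6805  0.5753  0.0048]
[-0.6804  0.5753  0.1408]
```

```bash
python3 -m crank '[[[0,0,0.5],[-0.28,0.196,-0.012],0],[[0,0,0.5],[-0.28,0.196,-0.012],0],[[0,0,0.5],[-0.28,0.196,-0.012],0],[[0,0,0.5],[-0.28,0.196,-0.012],0],[[0,0,0.5],[-0.28,0.196,-0.012],0],[[0,0,0.5],[-0.28,0.196,-0.012],0],[[0,0,1.142],[-0.561,0.393,-0.025],0],[[0,0,1.142],[-0.561,0.393,-0.025],0],[[0,0,1.142],[-0.561,0.393,-0.025],0],[[0,0,1.142],[-0.561,0.393,-0.025],0],[[0,0,1.142],[-0.561,0.393,-0.025],0],[[0,0,1.142],[-0.561,0.393,-0.025],0]]'; python3 -m crank '[[[0,0,0],[0,0,0],0],[[0,0,0],[0,0,0],0],[[0,0,0],[0,0,0],0]]'
cat >> h.py <<'E'
from scipy.spatial.transform import Rotation as Ro
def rel(*gs):
    s=readout.sense(); R=Ro.from_rotvec(s['ee_rot']).as_matrix(); print('t',s['t'],'pos',np.round(s['ee_pos'],4),'jaw ang %.3f'%np.arctan2(R[1,0],R[0,0]),'z',np.round(R[:,2],3))
    for g in gs: print(np.round(R.T@(np.array(g)-s['ee_pos']),4))
E
python3 - <<'E'
from h import *
rel([.5306,-.2577,.40],[.5306,-.2577,.264])
E
```

```text
t: 1.45
ee_pos: [0.3483, -0.0228, 0.4269]
ee_rot: [3.126, 0.31, 0.002]
force: [1.3, 0.8, -0.2]
opening: 0.0854
t: 1.75
ee_pos: [0.3479, -0.0199, 0.4262]
ee_rot: [-3.125, -0.314, 0.001]
force: [0.1, 1.0, 0.7]
opening: 0.0854
t 1.75 pos [ 0.3479 -0.0199  0.4262] jaw ang 0.200 z [-0.001  0.001 -1.   ]
[0.1317 0.2694 0.0259]
[0.1318 0.2695 0.1619]
```

```bash
python3 -m crank '[[[0,0,0],[0.132,0.2695,0.026],0],[[0,0,0],[0.132,0.2695,0.026],0],[[0,0,0],[0.132,0.2695,0.026],0],[[0,0,0],[0.132,0.2695,0.026],0],[[0,0,0],[0.132,0.2695,0.026],0],[[0,0,0],[0.132,0.2695,0.026],0],[[0,0,0],[0.132,0.2695,0.026],0],[[0,0,0],[0.132,0.2695,0.026],0],[[0,0,0],[0.132,0.2695,0.026],0],[[0,0,0],[0.132,0.2695,0.026],0]]'; python3 - <<'E'
from h import *
c=cap('wrist'); save(c['image'],'wrist1.png',1.5); c=cap('top'); save(c['image'][170:260,290:400],'t1.png',7)
rel([.5306,-.2577,.264])
E
```

```text
t: 2.75
ee_pos: [0.531, -0.2564, 0.4014]
ee_rot: [3.125, 0.317, 0.001]
force: [-0.3, -0.2, -0.2]
opening: 0.0856
t 2.85 pos [ 0.5309 -0.257   0.4016] jaw ang 0.202 z [ 0.001 -0.001 -1.   ]
[-0.0006  0.0005  0.1376]
```

View pics/wrist1.png

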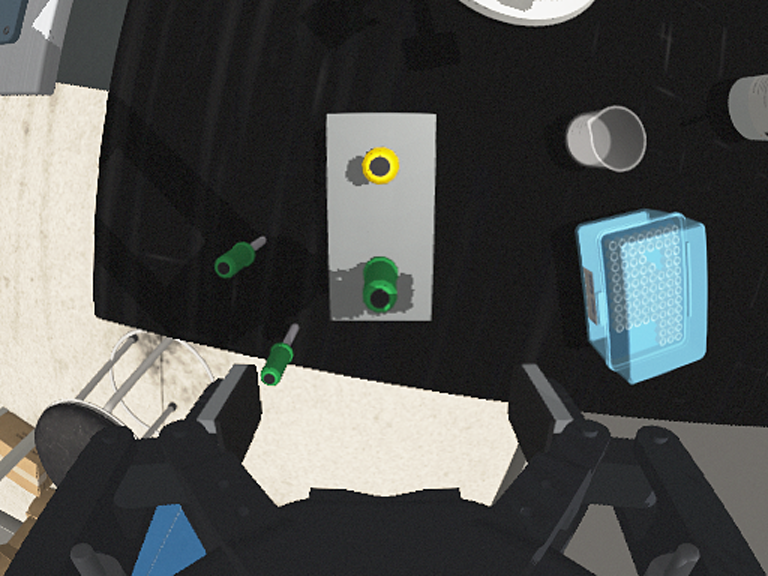

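Wrist picture: the green probe's top is at (380,297)/1.5, centred between the fingers. The stand edges run square to the jaws. The fisheye gives a position check.

```bash
cat >> h.py <<'E'
def fish(c,u,v,h):
    f=192/np.tan(np.radians(float(c['fovy']))/2); d=np.array([u-c['cx'],v-c['cy']]); r=np.hypot(*d); a=r/f
    k=np.array([*(d/r*np.sin(a)),np.cos(a)]); k=c['R'].T@k; o=-c['R'].T@c['t']; return o+k*(h-o[2])/k[2]
E
python3 - <<'E'
from h import *
c=load('wrist')
K=lambda x,y:((x+.5)/1.5-.5,(y+.5)/1.5-.5)
print('green top',fish(c,*K(380,298),.136),'yellow',fish(c,*K(380,166),.136))
for p in ((326,114),(435,114),(432,321),(330,320)): print(fish(c,*K(*p),.08))
E
```

```text
green top [ 0.52815489 -0.2581946   0.136     ] yellow [ 0.51399774 -0.18805189  0.136     ]
[ 0.47296418 -0.16207788  0.08      ]
[ 0.54121819 -0.14831753  0.08      ]
[ 0.57001748 -0.28524646  0.08      ]
[ 0.50024556 -0.29872504  0.08      ]
```

```bash
python3 -m crank '[[[0,0,0],[-0.001,0.001,0.05],0],[[0,0,0],[-0.001,0.001,0.1],0],[[0,0,0],[-0.001,0.001,0.137],0],[[0,0,0],[-0.001,0.001,0.137],0],[[0,0,0],[-0.001,0.001,0.137],255],[[0,0,0],[-0.001,0.001,0.137],255],[[0,0,0],[-0.001,0.001,0.137],255],[[0,0,0],[-0.001,0.001,0.137],255],[[0,0,0],[-0.001,0.001,0.137],255],[[0,0,0],[-0.001,0.001,0.137],255],[[0,0,0],[-0.001,0.001,0.137],255],[[0,0,0],[-0.001,0.001,0.137],255]]' 40; python3 - <<'E'
from h import *
c=cap('wrist'); save(c['image'],'wrist2.png',1.5)
rel()
E
```

```text
t: 4.05
ee_pos: [0.5309, -0.26, 0.2652]
ee_rot: [3.124, 0.313, 0.003]
force: [-1.0, 0.6, 5.4]
opening: 0.0189
t 4.1 pos [ 0.5309 -0.26    0.2652] jaw ang 0.200 z [ 0.002 -0.002 -1.   ]
```

View pics/wrist2.png

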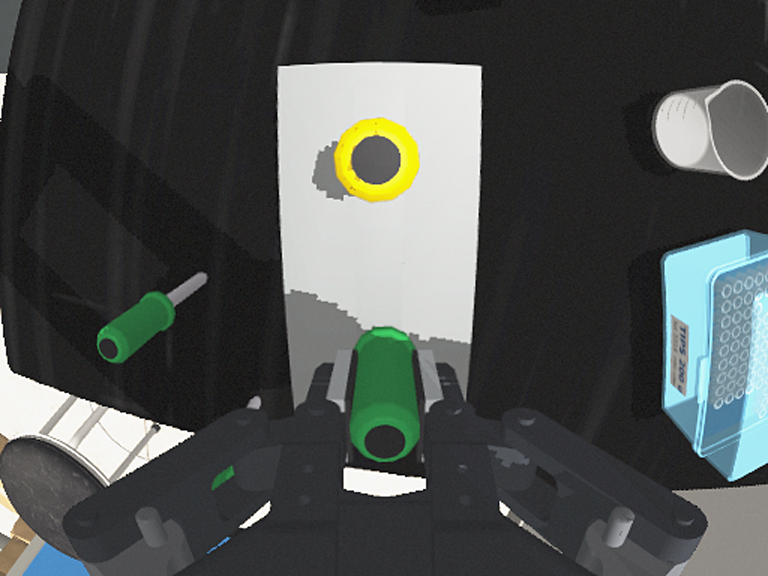

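The green handle is held between the pads (opening 18.9 mm). I lift it straight up.

```bash
python3 -m crank '[[[0,0,0],[0,0,-0.02],255],[[0,0,0],[0,0,-0.06],255],[[0,0,0],[0,0,-0.11],255],[[0,0,0],[0,0,-0.16],255],[[0,0,0],[0,0,-0.165],255],[[0,0,0],[0,0,-0.165],255]]'; python3 - <<'E'
from h import *
c=cap('wrist'); save(c['image'],'wrist3.png',1.5)
c=cap('scene'); save(c['image'][120:270,270:420],'s3.png',4)
rel([.36,-.12,.43],[.36,.08,.43])
E
```

```text
t: 4.7
ee_pos: [0.5306, -0.2598, 0.431]
ee_rot: [3.122, 0.313, 0.006]
force: [0.9, 0.4, -0.9]
opening: 0.0187
t 4.8 pos [ 0.5301 -0.2595  0.4272] jaw ang 0.200 z [-0.002  0.001 -1.   ]
[-0.139  -0.1705 -0.0023]
[-0.0993 -0.3665 -0.0021]
```

View pics/wrist3.png

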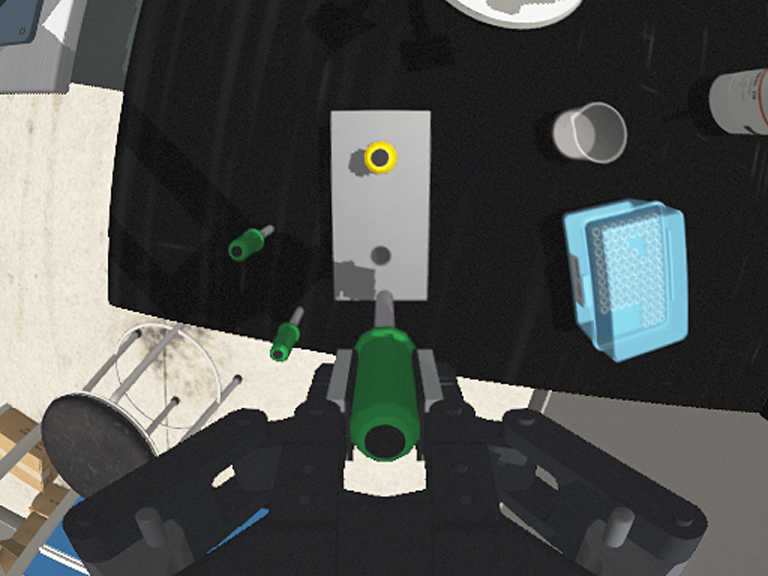

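View pics/s3.png

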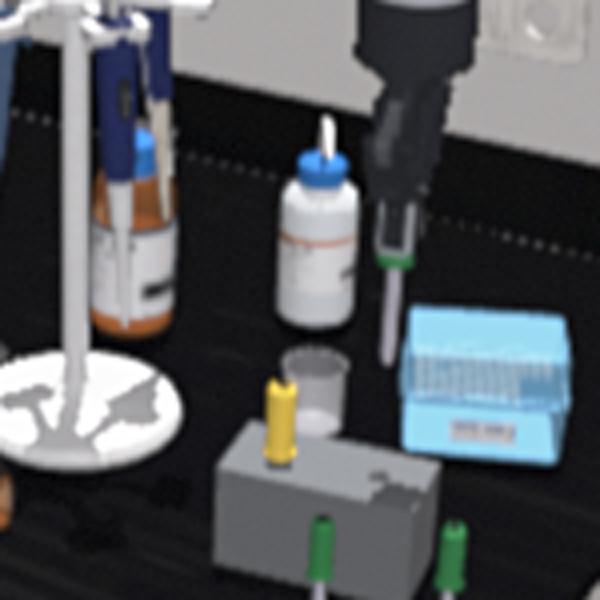

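The probe is held upright, with its shaft tip at wrist pixel (386,294)/1.5. I work out its offset in the tool frame.

```bash
python3 - <<'E'
from h import *
c=load('wrist'); save(c['image'][185:315,215:300],'w3c.png',4.5)
K=lambda x,y:((x+.5)/1.5-.5,(y+.5)/1.5-.5)
s=readout.sense(); R=Ro.from_rotvec(s['ee_rot']).as_matrix()
for n,p,h in(('tip',(386,293),.167),('top',(385,441),.167+.131)):
    X=fish(c,*K(*p),h); print(n,X,'tool',R.T@(X-s['ee_pos']))
s=load('scene');f=lambda x,y:((x+.5)/4-.5+270,(y+.5)/4-.5+120)
u,v=f(388,355); print('scene tip',w(s,u,v)); u,v=f(390,310); print(w(s,u,v))
E
```

```text
tip [ 0.53127073 -0.25843669  0.167     ] tool [ 0.00168619 -0.0003734   0.26022179]
top [ 0.5304792  -0.26041109  0.298     ] tool [0.00033663 0.00119677 0.12922088]
scene tip [ 0.52674208 -0.26161433  0.17657907]
[ 0.52892613 -0.25946869  0.20891403]
```

View pics/w3c.png

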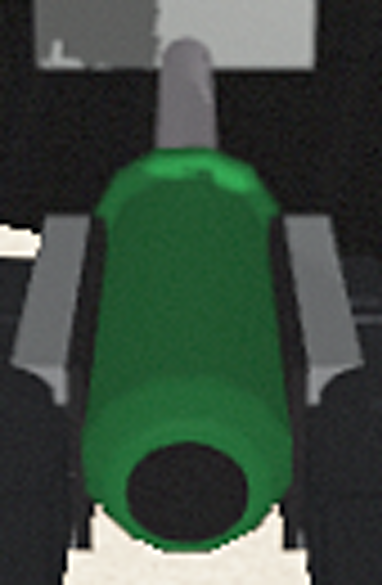

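```bash
python3 -m crank '[[[0,0,0],[-0.139,-0.17,-0.01],255],[[0,0,0],[-0.139,-0.17,-0.01],255],[[0,0,0],[-0.139,-0.17,-0.01],255],[[0,0,0],[-0.139,-0.17,-0.01],255],[[0,0,0],[-0.139,-0.17,-0.01],255],[[0,0,0.4],[-0.099,-0.366,-0.01],255],[[0,0,0.4],[-0.099,-0.366,-0.01],255],[[0,0,0.4],[-0.099,-0.366,-0.01],255],[[0,0,0.4],[-0.099,-0.366,-0.01],255],[[0,0,0.4],[-0.099,-0.366,-0.01],255],[[0,0,0.4],[-0.099,-0.366,-0.01],255],[[0,0,0.4],[-0.099,-0.366,-0.01],255]]'; python3 - <<'E'
from h import *
rel([.40,.23,.42],[.551,.2305,.41])
E
```

```text
t: 6.0
ee_pos: [0.3603, 0.0798, 0.4369]
ee_rot: [3.126, -0.309, -0.006]
force: [0.2, -0.5, 0.5]
opening: 0.0188
t 6.0 pos [0.3603 0.0798 0.4369] jaw ang -0.197 z [-0.004 -0.    -1.   ]
[ 0.0095 -0.1551  0.0168]
[ 0.1576 -0.1852  0.0262]
```

```bash
python3 -m crank '[[[0,0,0.2],[0.01,-0.155,0.017],255],[[0,0,0.2],[0.01,-0.155,0.017],255],[[0,0,0.2],[0.01,-0.155,0.017],255],[[0,0,0.472],[0.158,-0.185,0.027],255],[[0,0,0.472],[0.158,-0.185,0.027],255],[[0,0,0.472],[0.158,-0.185,0.027],255],[[0,0,0.472],[0.158,-0.185,0.027],255],[[0,0,0.472],[0.158,-0.185,0.027],255],[[0,0,0.472],[0.158,-0.185,0.027],255],[[0,0,0.472],[0.158,-0.185,0.027],255]]'; python3 - <<'E'
from h import *
c=cap('wrist'); save(c['image'],'wrist4.png',1.5)
rel([.551,.2305,.41])
E
```

```text
t: 7.0
ee_pos: [0.5513, 0.2285, 0.4119]
ee_rot: [2.965, -1.037, -0.0]
force: [-0.2, 0.8, -0.0]
opening: 0.0192
t 7.05 pos [0.5512 0.2287 0.4123] jaw ang -0.672 z [ 0.  0. -1.]
[-0.0013 -0.0013  0.0023]
```

View pics/wrist4.png

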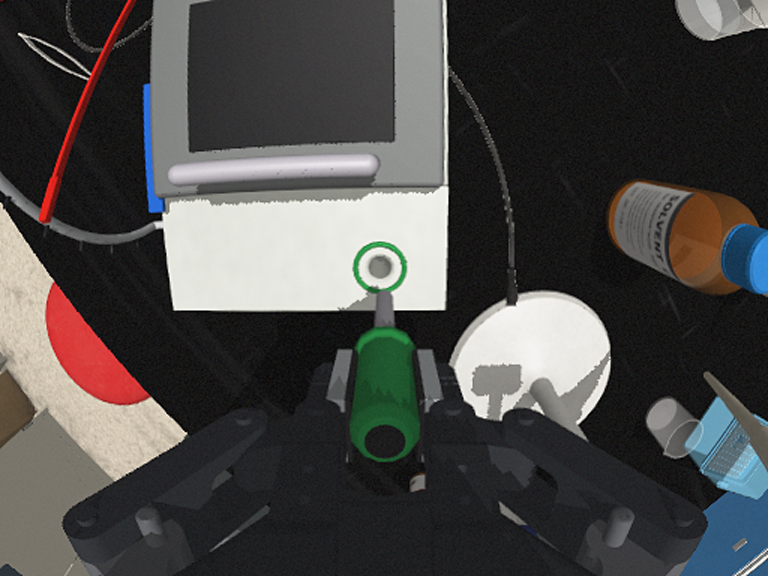

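The ring is centred at (380.5,267) and the shaft tip is at (386,293) in front of it.

```bash
python3 - <<'E'
from h import *
c=load('wrist'); save(c['image'][150:215,215:300],'w4c.png',8)
K=lambda x,y:((x+.5)/1.5-.5,(y+.5)/1.5-.5)
s=readout.sense(); R=Ro.from_rotvec(s['ee_rot']).as_matrix()
for n,p,h in(('port',(380.5,267),.09),('tip',(386,293),.152),('fr',(446,310),.09),('fl',(174,310),.09),('bar',(275,169),.16),('barL',(170,175),.166),('barR',(379,166),.166)):
    X=fish(c,*K(*p),h); print(n,X,'tool',R.T@(X-s['ee_pos']))
E
```

```text
port [0.54964681 0.23200014 0.09      ] tool [-0.00340457 -0.00148207  0.32226174]
tip [0.55305636 0.23054373 0.152     ] tool [ 1.91031559e-04 -2.48600124e-03  2.60263277e-01]
fr [0.56601169 0.17983684 0.09      ] tool [0.0418827  0.02914278 0.32226694]
fl [0.40904889 0.303592   0.09      ] tool [-0.15799683  0.03005201  0.32219935]
bar [0.55164233 0.31730823 0.16      ] tool [-0.05494164 -0.06949736  0.25226671]
barL [0.50849365 0.35259917 0.166     ] tool [-0.11067744 -0.07024384  0.24624819]
barR [0.59239011 0.28525158 0.166     ] tool [-0.00309441 -0.06979043  0.24628426]
```

View pics/w4c.png

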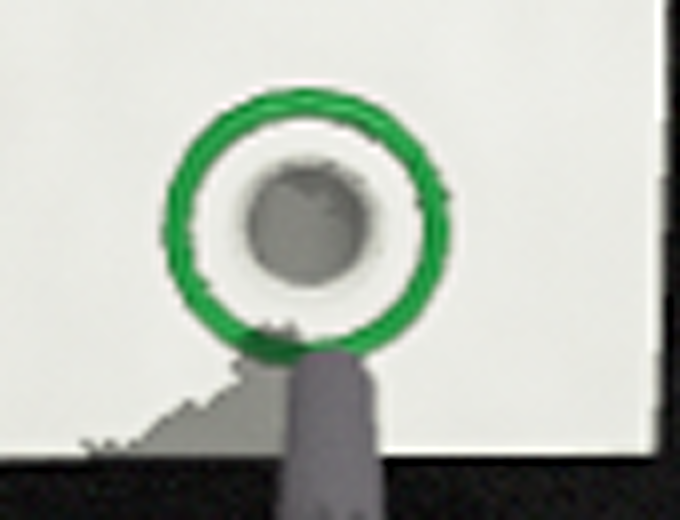

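```bash
python3 -m crank '[[[0,0,0],[-0.003,0.0005,0.03],255],[[0,0,0],[-0.003,0.0005,0.05],255],[[0,0,0],[-0.003,0.0005,0.05],255],[[0,0,0],[-0.003,0.0005,0.05],255]]'; python3 - <<'E'
from h import *
c=cap('wrist'); save(c['image'][120:250,205:310],'w5c.png',6)
rel([.5486,.2303,.36])
s=readout.sense(); R=Ro.from_rotvec(s['ee_rot']).as_matrix()
c=cap('scene'); save(c['image'][100:220,170:290],'s5.png',6)
E
```

```text
t: 7.45
ee_pos: [0.5492, 0.2307, 0.3626]
ee_rot: [-2.966, 1.035, -0.001]
force: [-0.6, 0.5, -0.2]
opening: 0.019
t 7.5 pos [0.5496 0.2308 0.3632] jaw ang -0.672 z [ 0.002  0.    -1.   ]
[-0.0005  0.001   0.0032]
```

View pics/w5c.png

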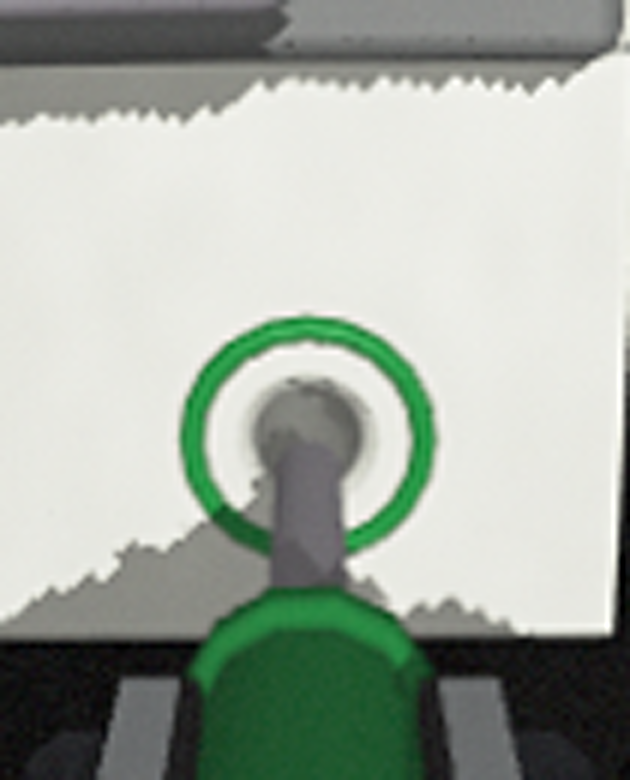

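View pics/s5.png

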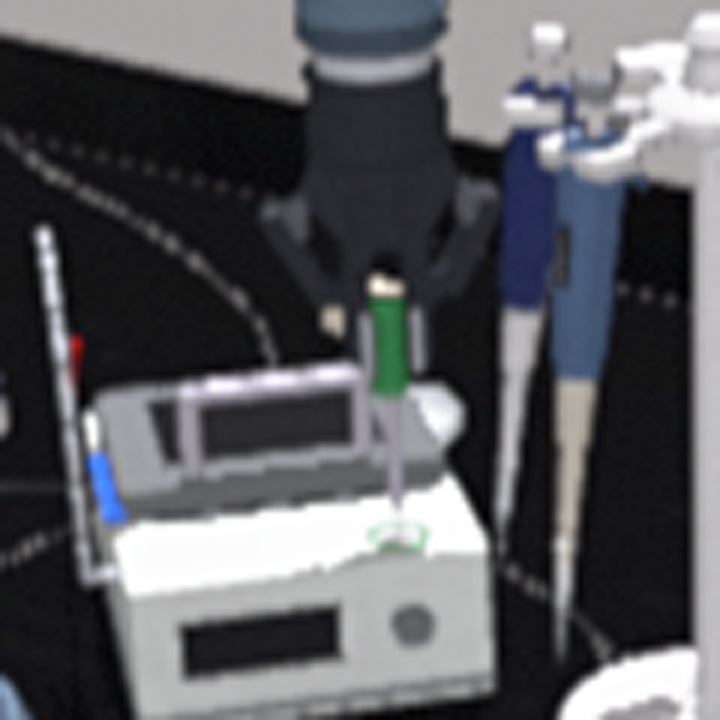

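```bash
python3 - <<'E'
from h import *
c=load('wrist')
s=readout.sense(); R=Ro.from_rotvec(s['ee_rot']).as_matrix(); print(s['ee_pos'])
K=lambda x,y:(205+(x+.5)/6-.5,120+(y+.5)/6-.5)
for n,p,h in(('port',(308,437),.09),('hole',(309,432),.09),('tip',(308,468),.103),('far edge',(308,437),.103)):
    X=fish(c,*K(*p),h); print(n,X,'tool',R.T@(X-s['ee_pos']))
E
```

```text
[0.54985542 0.23083076 0.36344737]
port [0.54949866 0.23234876 0.09      ] tool [-0.00176964 -0.00032614  0.2734459 ]
hole [0.55006649 0.23283538 0.09      ] tool [-0.00162803 -0.00106042  0.2734479 ]
tip [0.54923559 0.23198496 0.103     ] tool [-1.72319111e-03  9.19165404e-05  2.60444948e-01]
far edge [0.5519369  0.23537393 0.103     ] tool [-0.00171796 -0.00424191  0.2604551 ]
```

Tip and port now agree within 1 mm, so I insert the probe.

```bash
python3 -m crank '[[[0,0,0],[0,-0.0005,0.01],255],[[0,0,0],[0,-0.0005,0.02],255],[[0,0,0],[0,-0.0005,0.03],255],[[0,0,0],[0,-0.0005,0.03],255]]'; python3 -m crank '[[[0,0,0],[0,0,0.015],255],[[0,0,0],[0,0,0.03],255],[[0,0,0],[0,0,0.043],255],[[0,0,0],[0,0,0.053],255],[[0,0,0],[0,0,0.053],255]]';  python3 - <<'E'
from h import *
c=cap('wrist'); save(c['image'][120:320,155:360],'w6.png',3.5)
rel()
c=cap('scene'); save(c['image'][100:220,170:290],'s6.png',6)
E
```

```text
t: 7.95
ee_pos: [0.5494, 0.2309, 0.3292]
ee_rot: [2.964, -1.035, -0.005]
force: [-0.4, 0.7, -0.5]
opening: 0.0193
t: 8.45
ee_pos: [0.5495, 0.231, 0.2768]
ee_rot: [2.964, -1.035, -0.004]
force: [0.4, -0.3, -1.2]
opening: 0.0186
t 8.5 pos [0.5499 0.231  0.2778] jaw ang -0.672 z [-0.002 -0.    -1.   ]
```

View pics/w6.png

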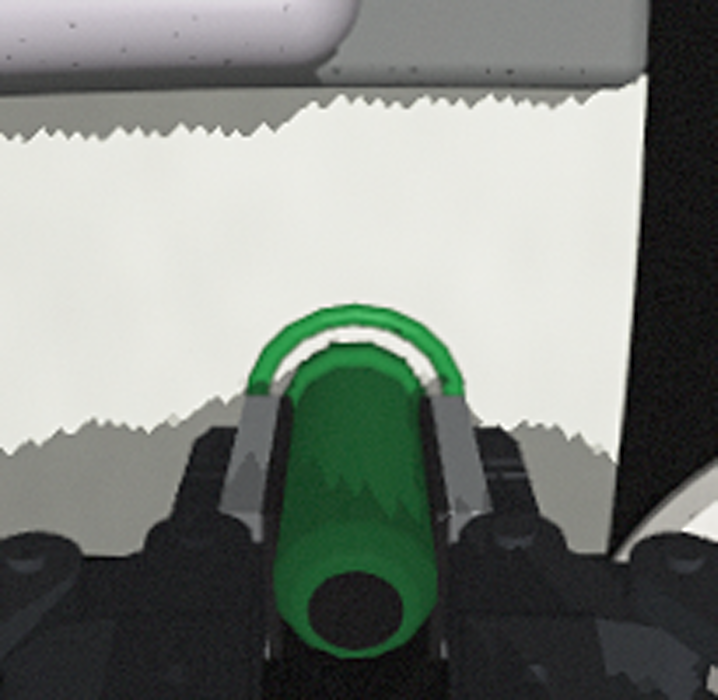

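View pics/s6.png

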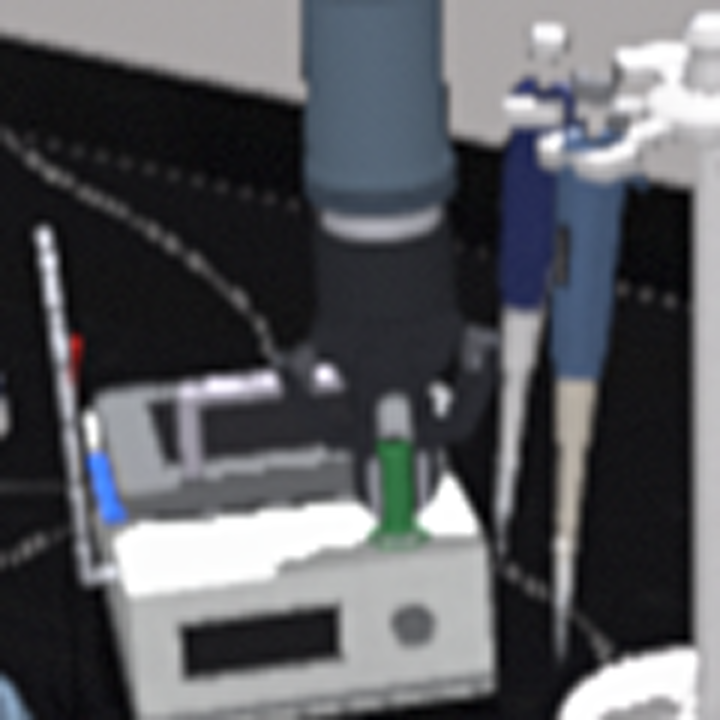

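The shaft is in the port and the shoulder is about 2 mm above the deck. I release.

```bash
python3 -m crank '[[[0,0,0],[0,0,0.002],255],[[0,0,0],[0,0,0.002],255],[[0,0,0],[0,0,0.002],150],[[0,0,0],[0,0,0.002],0],[[0,0,0],[0,0,0.002],0],[[0,0,0],[0,0,0.002],0],[[0,0,0],[0,0,0.002],0],[[0,0,0],[0,0,0.002],0],[[0,0,0],[0,0,0.002],0],[[0,0,0],[0,0,0.002],0]]'; python3 - <<'E'
from h import *
c=cap('wrist'); save(c['image'],'w7.png',1.5)
rel()
E
```

```text
t: 9.55
ee_pos: [0.55, 0.2311, 0.2765]
ee_rot: [2.966, -1.036, -0.0]
force: [-0.7, 0.4, -0.3]
opening: 0.0858
t 9.6 pos [0.55   0.2311 0.2765] jaw ang -0.672 z [-0. -0. -1.]
```

View pics/w7.png

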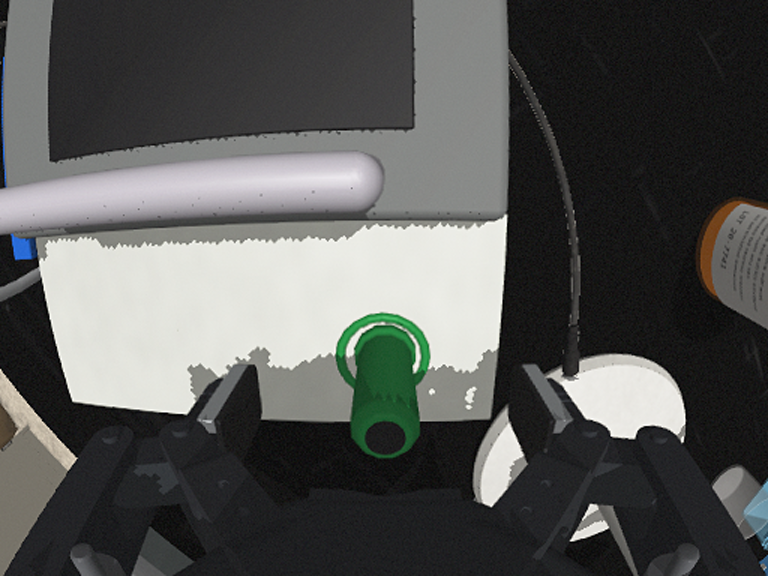

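```bash
python3 -m crank '[[[0,0,0],[0,0,-0.03],0],[[0,0,0],[0,0,-0.07],0],[[0,0,0],[0,0,-0.12],0],[[0,0,0],[0,0,-0.14],0],[[0,0,0],[0,0,-0.14],0]]';  python3 - <<'E'
from h import *
c=cap('wrist'); save(c['image'],'w8.png',1.5)
rel([.5512,.3185,.40])
c=cap('scene'); save(c['image'][100:220,170:290],'s8.png',6)
c=cap('top'); 
print(w(c,*proj(c,[.551,.231,.146])))
E
```

```text
t: 10.1
ee_pos: [0.5507, 0.2313, 0.4211]
ee_rot: [-2.962, 1.034, -0.011]
force: [0.6, 0.1, -0.1]
opening: 0.0854
t 10.15 pos [0.5502 0.2312 0.4184] jaw ang -0.672 z [ 0.004  0.001 -1.   ]
[-0.0536 -0.0689  0.0185]
[0.55116335 0.23110561 0.14504859]
```

View pics/w8.png

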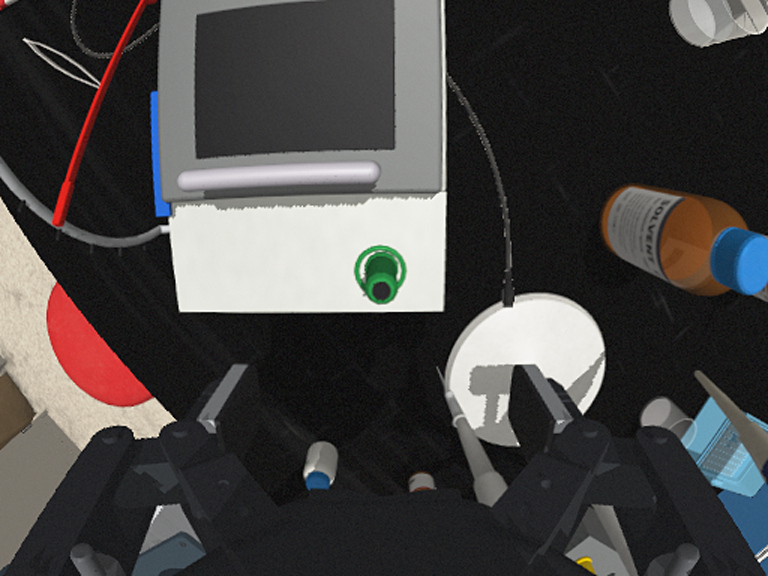

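View pics/s8.png

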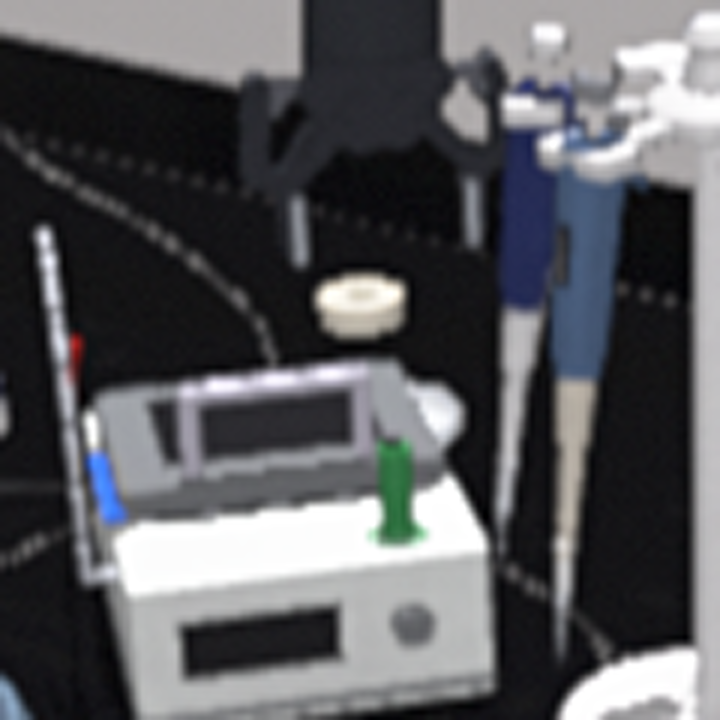

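The probe's top reads z = 0.145, so it is fully home, upright and free, with the lid shut. Next is the bar.

```bash
python3 -m crank '[[[0,0,-1.574],[-0.062,-0.069,0.01],0],[[0,0,-1.574],[-0.062,-0.069,0.01],0],[[0,0,-1.574],[-0.062,-0.069,0.01],0],[[0,0,-1.574],[-0.062,-0.069,0.01],0],[[0,0,-1.574],[-0.062,-0.069,0.01],0],[[0,0,-1.574],[-0.062,-0.069,0.01],0],[[0,0,-1.574],[-0.062,-0.069,0.01],0],[[0,0,-1.574],[-0.062,-0.069,0.01],0],[[0,0,-1.574],[-0.062,-0.069,0.01],0],[[0,0,-1.574],[-0.062,-0.069,0.01],0],[[0,0,-1.574],[-0.062,-0.069,0.01],0],[[0,0,-1.574],[-0.062,-0.069,0.01],0]]';  python3 - <<'E'
from h import *
c=cap('wrist'); save(c['image'],'w9.png',1.5)
rel([.5512-.0063,.3185+.005,.315])
E
```

```text
t: 11.45
ee_pos: [0.5442, 0.3236, 0.4041]
ee_rot: [-2.827, -1.37, 0.006]
force: [-0.8, 0.1, -1.0]
opening: 0.0855
t 11.5 pos [0.5443 0.3236 0.4045] jaw ang 0.900 z [-0.003 -0.001 -1.   ]
[0.0006 0.0007 0.0895]
```

View pics/w9.png

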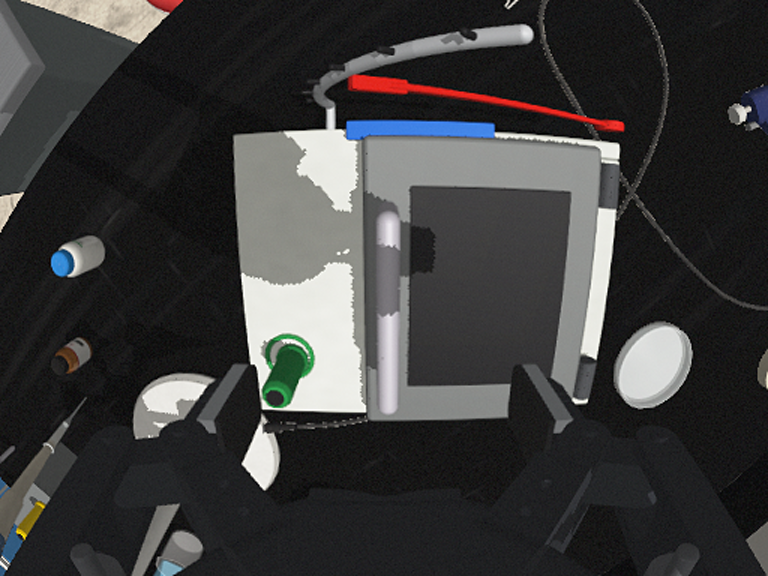

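```bash
python3 - <<'E'
from h import *
c=load('wrist');K=lambda x,y:((x+.5)/1.5-.5,(y+.5)/1.5-.5)
s=readout.sense(); R=Ro.from_rotvec(s['ee_rot']).as_matrix()
for p in((387,215),(388,310),(388,410)):
    X=fish(c,*K(*p),.164); print(X,'tool',R.T@(X-s['ee_pos']))
E
python3 -m crank '[[[0,0,0],[0.001,0,0.04],0],[[0,0,0],[0.001,0,0.075],0],[[0,0,0],[0.001,0,0.088],0],[[0,0,0],[0.001,0,0.088],0]]'
```

```text
[0.50585307 0.35364911 0.164     ] tool [ 0.00040507 -0.04835548  0.24056629]
[0.54308054 0.32490548 0.164     ] tool [ 0.00102298 -0.00132686  0.2404805 ]
[0.58863521 0.28908439 0.164     ] tool [0.00127148 0.05662404 0.24037635]
t: 11.9
ee_pos: [0.5444, 0.3241, 0.3156]
ee_rot: [-2.828, -1.367, 0.009]
force: [-0.3, -0.2, -0.3]
opening: 0.0854
```

```bash
python3 -m crank '[[[0,0,0],[0,0,0],255],[[0,0,0],[0,0,0],255],[[0,0,0],[0,0,0],255],[[0,0,0],[0,0,0],255],[[0,0,0],[0,0,0],255],[[0,0,0],[0,0,0],255],[[0,0,0],[0,0,0],255],[[0,0,0],[0,0,0],255],[[0,0,0],[0,0,0],255]]' 60; python3 - <<'E'
from h import *
c=cap('wrist'); save(c['image'],'w10.png',1.5)
rel()
hx=np.array([np.cos(.902),np.sin(.902)])
for th in (.1,.2,.3,.4,.5,.575):
    x=-.145*np.cos(th)+.06*np.sin(th)+.145; z=.145*np.sin(th)+.06*np.cos(th)-.06; print(th,'tool x %.4f z %.4f'%(x,-z))
E
```

```text
t: 12.8
ee_pos: [0.5449, 0.3241, 0.3191]
ee_rot: [2.827, 1.369, -0.001]
force: [-3.4, -3.6, 5.7]
opening: 0.0102
t 12.85 pos [0.5448 0.3241 0.3191] jaw ang 0.902 z [-0.    -0.001 -1.   ]
0.1 tool x 0.0067 z -0.0142
0.2 tool x 0.0148 z -0.0276
0.3 tool x 0.0242 z -0.0402
0.4 tool x 0.0348 z -0.0517
0.5 tool x 0.0465 z -0.0622
0.575 tool x 0.0559 z -0.0692
```

View pics/w10.png

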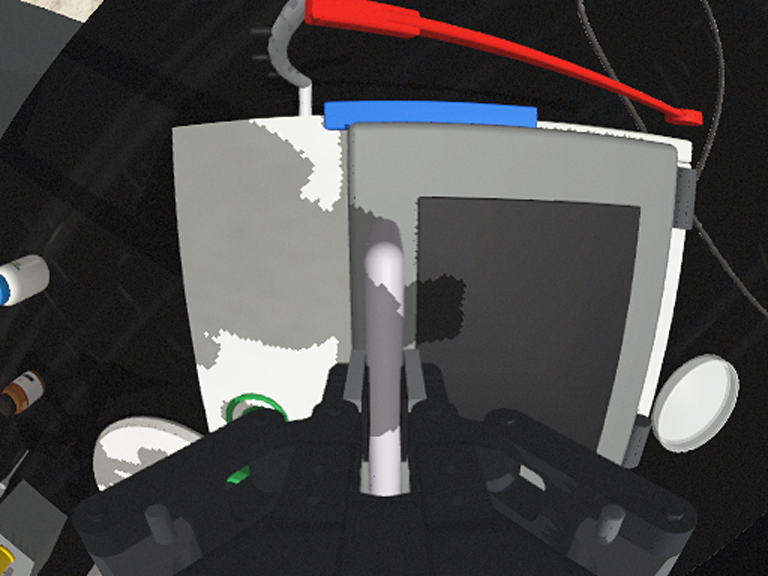

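The bar is between the pads (opening 10 mm). I raise it along the hinge arc.

```bash
python3 -m crank '[[[0,0,0],[0.003,0,-0.007],255],[[0,0,0],[0.0067,0,-0.0142],255],[[0,0,0],[0.0107,0,-0.021],255],[[0,0,0],[0.0148,0,-0.0276],255],[[0,0,0],[0.0195,0,-0.034],255],[[0,0,0],[0.0242,0,-0.0402],255],[[0,0,0],[0.0295,0,-0.046],255],[[0,0,0],[0.0348,0,-0.0517],255],[[0,0,0],[0.0348,0,-0.0517],255]]'; python3 - <<'E'
from h import *
c=cap('wrist'); save(c['image'],'w11.png',1.5)
rel()
c=cap('scene'); save(c['image'][100:220,170:290],'s11.png',6)
c=cap('top'); save(c['image'][145:245,140:245],'t11.png',7)
E
```

```text
t: 13.75
ee_pos: [0.5657, 0.3504, 0.3709]
ee_rot: [2.825, 1.368, -0.011]
force: [-8.0, -11.4, 5.1]
opening: 0.0099
t 13.8 pos [0.5656 0.3503 0.3706] jaw ang 0.902 z [-0.005 -0.006 -1.   ]
```

View pics/w11.png

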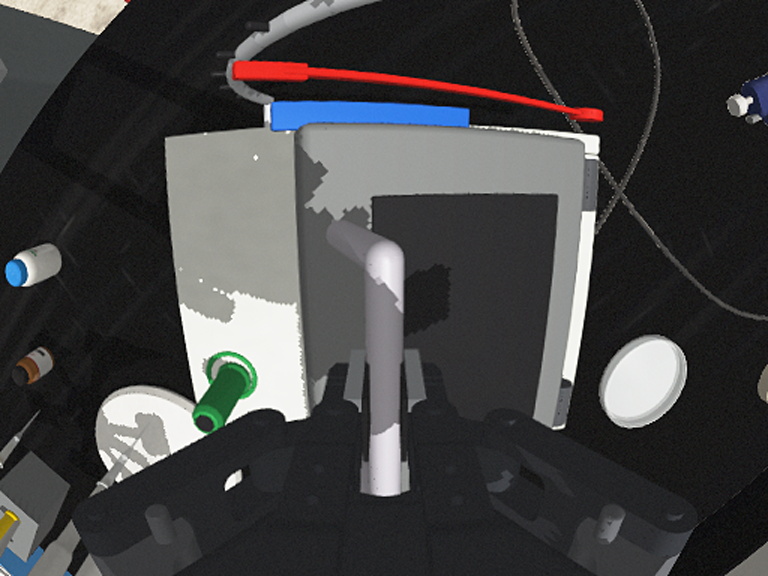

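View pics/s11.png

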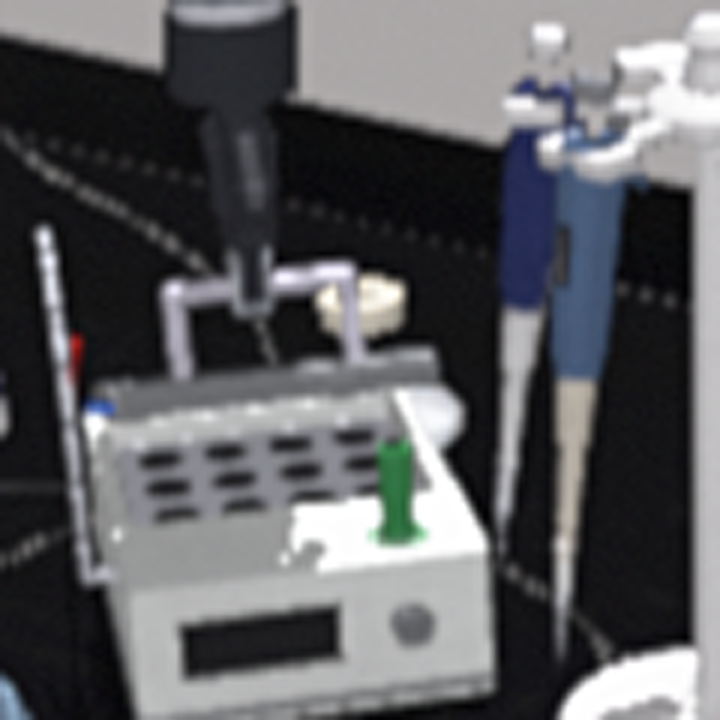

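View pics/t11.png

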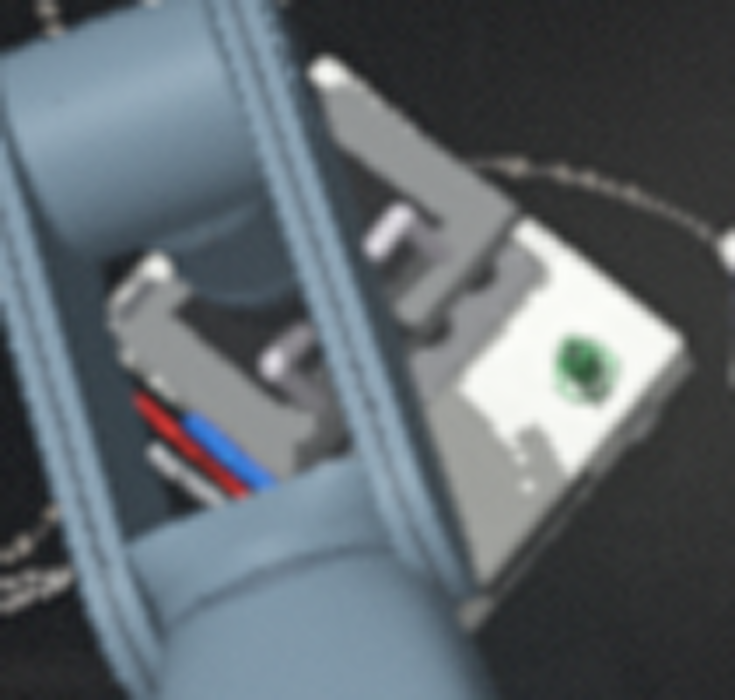

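Lid is partly up: the blue stripe is below the red pointer (wrist pixels (370,115) and (410,80)). I measure both angles with the wrist range image.

```bash
cat > ang.py <<'E'
from h import *
a=.902; o=np.array([.5698,.342]); RR=np.array([[np.cos(a),-np.sin(a)],[np.sin(a),np.cos(a)]])
def fw(c,u,v):
    f=192/np.tan(np.radians(float(c['fovy']))/2); d=np.array([u-c['cx'],v-c['cy']]); r=np.hypot(*d); t=r/f
    k=np.array([*(d/r*np.sin(t)),np.cos(t)]); k*=c['range_z'][v,u]/k[2]; return c['R'].T@(k-c['t'])
def ang(n):
    t=load(n); im=t['image'].astype(int)
    for nm,m in (('red',(im[...,0]>110)&(im[...,1]<80)&(im[...,2]<80)),('blue',(im[...,2]>130)&(im[...,0]<90)&(im[...,1]<160))):
        Q=[]
        for v,u in np.argwhere(m):
            if t['range_z'][v,u]<=0: continue
            p=fw(t,u,v) if n=='wrist' else w(t,u,v); q=RR.T@(p[:2]-o)
            if abs(q[0])<.16 and .08<q[1]<.14 and p[2]>.06: Q.append((.115-q[0],p[2]-.1,q[1]))
        Q=np.array(Q)
        if len(Q)<3: print(n,nm,len(Q)); continue
        r=np.hypot(Q[:,0],Q[:,1]); A=np.arctan2(Q[:,1],Q[:,0]); s=np.polyfit(Q[:,0],Q[:,1],1)
        print(n,nm,len(Q),'r %.3f-%.3f'%(r.min(),r.max()),'y %.3f'%Q[:,2].mean(),'ang far-half %.3f'%np.median(A[r>.6*r.max()]),'slope ang %.3f icpt %.4f'%(np.arctan(s[0]),s[1]))
if __name__=='__main__':
    for n in('wrist','top','scene'): ang(n)
E
python3 ang.py
```

```text
wrist red 1736 r 0.003-0.190 y 0.113 ang far-half 0.590 slope ang 0.570 icpt 0.0036
wrist blue 1900 r 0.080-0.170 y 0.103 ang far-half 0.387 slope ang 0.373 icpt 0.0023
top red 18 r 0.061-0.462 y 0.110 ang far-half 1.195 slope ang 1.136 icpt -0.1242
top blue 31 r 0.078-0.146 y 0.101 ang far-half 0.403 slope ang 0.422 icpt -0.0025
scene red 3 r 0.175-0.196 y 0.111 ang far-half 0.567 slope ang 0.655 icpt -0.0214
scene blue 5 r 0.079-0.174 y 0.096 ang far-half 0.379 slope ang 0.354 icpt 0.0039
```

```bash
python3 -m crank '[[[0,0,0],[0.004,0,-0.006],255],[[0,0,0],[0.009,0,-0.011],255],[[0,0,0],[0.0145,0,-0.016],255],[[0,0,0],[0.02,0,-0.0205],255],[[0,0,0],[0.0225,0,-0.0222],255],[[0,0,0],[0.0225,0,-0.0222],255],[[0,0,0],[0.0225,0,-0.0222],255]]'; python3 - <<'E'
from h import *
for n in('wrist','top','scene'): c=cap(n); 
c=load('wrist'); save(c['image'],'w12.png',1.5)
rel()
E
python3 ang.py
```

```text
t: 14.6
ee_pos: [0.58, 0.3686, 0.392]
ee_rot: [2.826, 1.368, -0.008]
force: [-4.6, -7.6, 0.2]
opening: 0.0098
t 14.75 pos [0.58   0.3685 0.3919] jaw ang 0.902 z [-0.004 -0.004 -1.   ]
wrist red 1389 r 0.002-0.191 y 0.113 ang far-half 0.590 slope ang 0.568 icpt 0.0040
wrist blue 1806 r 0.080-0.183 y 0.103 ang far-half 0.584 slope ang 0.560 icpt 0.0040
top red 25 r 0.007-0.474 y 0.108 ang far-half 1.254 slope ang 1.197 icpt -0.0475
top blue 19 r 0.083-0.128 y 0.101 ang far-half 0.605 slope ang 0.546 icpt 0.0072
scene red 3 r 0.168-0.192 y 0.111 ang far-half 0.561 slope ang 0.612 icpt -0.0107
scene blue 8 r 0.157-0.170 y 0.099 ang far-half 0.572 slope ang -0.001 icpt 0.0897
```

View pics/w12.png

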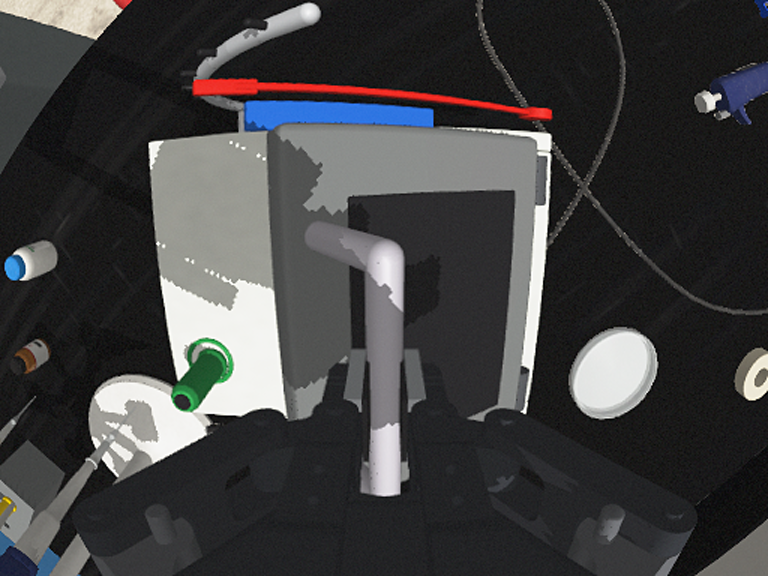

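Lid 0.560–0.584 against pointer 0.568–0.590, so they differ by under 0.01 rad. I hold and check that it stays still.

```bash
python3 -m crank '[[[0,0,0],[0,0,0],255],[[0,0,0],[0,0,0],255],[[0,0,0],[0,0,0],255],[[0,0,0],[0,0,0],255],[[0,0,0],[0,0,0],255]]'; python3 - <<'E'
from h import *
for n in('wrist','top','scene'): c=cap(n)
save(c['image'][60:300,160:420],'s13.png',3); rel(); print(np.abs(readout.sense()['qd']).max())
t=load('top'); 
E
python3 ang.py | grep wrist
```

```text
t: 15.25
ee_pos: [0.58, 0.3685, 0.3919]
ee_rot: [2.826, 1.368, -0.008]
force: [-5.2, -6.8, 0.2]
opening: 0.0098
t 15.4 pos [0.58   0.3685 0.3919] jaw ang 0.902 z [-0.004 -0.003 -1.   ]
0.001255054372482594
wrist red 1389 r 0.002-0.190 y 0.113 ang far-half 0.591 slope ang 0.567 icpt 0.0040
wrist blue 1797 r 0.080-0.182 y 0.103 ang far-half 0.583 slope ang 0.549 icpt 0.0054
```

View pics/s13.png

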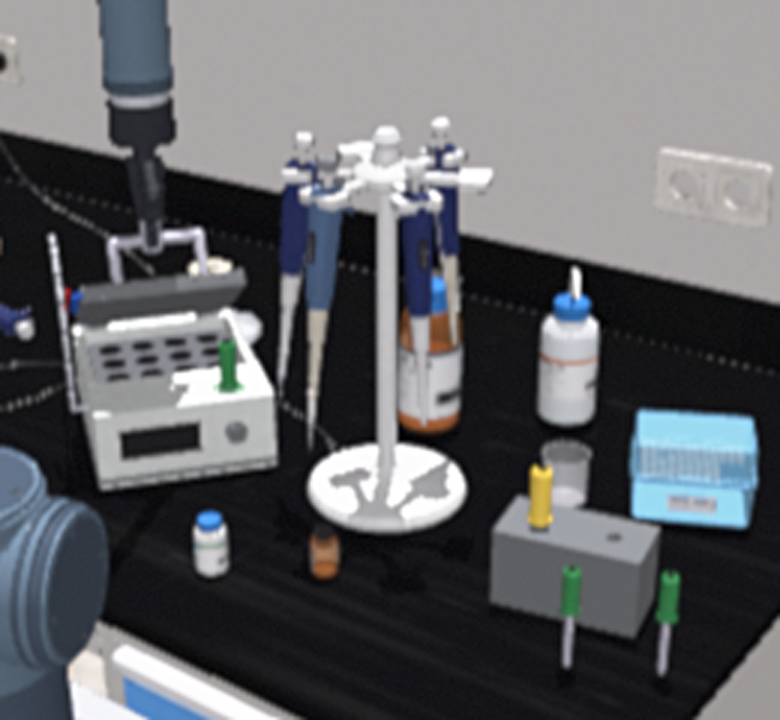

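The scene shows the probe home in the port, the lid held with the blue stripe beside the red pointer, and everything else in place.

```bash
python3 -c "
from plant import arm
print(arm.job_done())"
```

```text
the job is handed in; nothing more can be done
None
```

The job is handed in at about 15.4 s of the 48 s allowed. No verdict was reported. The green probe is in the green-ringed port and let go, and the lid is held by its bar at the pointer.

- **Probe:** I took it from the stand, carried it round the front of the pipette stand and released it with the lid still shut. Its top then measured 0.145 m above the bench, against 0.146 m for fully home, and it stood upright. The last scene picture still shows it in place.
- **Lid:** The last wrist-camera measurement gave 0.583 rad for the lid and 0.591 rad for the pointer. A line fit gave 0.549 and 0.567, so they differ by at most 0.02 rad against the 0.07 rad allowed.
- **Holding:** The grip on the bar is set to 60 N. The arm was still at the end, with joint speeds of about 0.001 rad/s.
- **Pointer and the rest:** The pointer read the same within measurement noise in every check. The other objects look undisturbed in the last scene picture, though I did not re-measure their positions.

Two checks disagreed. Top-camera readings of the pointer late in the job were useless because the arm blocked the view. About 8.5 N of sideways force remained on the tool, with almost none vertical. The arm therefore still pushes the bar slightly toward the hinge, but the lid did not move while I watched.

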